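Set the table griddle by counting clicks and switch it on

TASK

The numbers on the table griddle's heat dial have worn off: turn the dial all the way back (anticlockwise as you face the panel) to its stop, then clockwise exactly five clicks, taking several grips if need be. Only when it rests on the fifth click, push the power lever beside it fully up the panel to switch the griddle on. Leave the bowl, the white tub and the wooden turner where they are, and let go of everything.

Things in the scene. Friction and masses are not known exactly. Their poses are not given: they have to be found in the camera images.
- griddle: Electric table griddle, fixed, 430 mm wide over its side grips, 370 mm deep; place and yaw (up to 0.3 rad) vary. Front: a grey control panel rising away from the robot at 25 degrees. Behind it the flat black cooking plate, 103 mm above the table (rim 112). Origin: on the table under the panel's middle; x level from panel to plate, y left as one faces the panel, z up.
- panel_mid (a point): Middle of the panel face, 75 mm above the table. x points up the slope, y left as one faces the panel, z out of the panel: up and towards the robot, 25 degrees from vertical. The panel is 130 mm (x) by 360 mm (y). The dial's axis and the lever's pivot lie at y = +80 mm and -80 mm, x = 0; which is on which side changes.
- dial_grip (a point): Place to grip the black heat dial, on its axis, 34 mm above the panel. Dial: a disc 52 mm wide, 8 mm high, and standing across it a grip bar 46 mm long, 14 mm wide; bar top 44 mm, disc top 12 mm above the panel. Turns with the dial: x along the bar to its pointer end (white line on top and on the end), z along the axis out of the panel. Pinch the bar across y.
- dial (a joint): Dial angle, rad. 0 at the stop (pointer at the wide mark, lower left); grows clockwise as one faces the panel, to a second stop at 4.19. Clicks every 30 degrees (0.5236), a thin mark at each; the fifth is 2.618, pointer 30 degrees clockwise of straight up the panel. A sprung ball draws it into the nearest click; some 0.1 N m carries it over to the next. Starts on clicks 2 to 4.
- lever_tip (a point): Middle of the black ball (18 mm) at the end of the power lever, a steel rod 8 mm thick. The ball is 45 mm from the pivot, whose axis lies along the panel's y, 10 mm above the panel face. Round the pivot: a black block 44 mm (up the slope) by 30 mm, 12 mm high, and a cross barrel, top 18 mm above the panel.
- lever (a joint): Angle of the power lever, rad. At 0 (off) it leans down the slope, towards the robot, 0.5 rad from the panel's normal; at 1.0 (on, end stop) it leans 0.5 rad up the slope. It stays where it is left; about 1.5 N at the ball moves it. Starts at 0 to 0.12.
- bowl: Loose brass bowl, 124 mm across, 55 mm high, with a loop handle (reach 115 mm from the middle), on the table left of the griddle. Origin under its middle. Leave alone.
- tub: Loose open white plastic tub, 150 x 110 mm, 35 mm high, on the table right of the griddle. Origin under its middle. Leave alone.
- turner: Loose wooden turner (spatula), 200 mm long, lying across the cooking plate. Origin under its middle, x along it to the blade. Leave alone.

How it is judged (in metres and radians):
On the way, in this order (a step that is already met when the one before it is completed fails the run):
1. the dial is turned back to its stop (within 0.1 rad) (value of joint dial below 0.1 rad), for 0.2 s.
2. the dial rests on the fifth click (2.618 within 0.15 rad) (value of joint dial between 2.468 and 2.768 rad), for 0.4 s.
3. the power lever is pushed up to on (past 0.85 rad) (value of joint lever above 0.85 rad), for 0.2 s.
At the end, for the whole second after the job is handed in: The dial rests on the fifth click from its stop (2.618 within 0.15 rad), the power lever is up at on (past 0.85 rad), the robot touches nothing and bowl, tub and turner have not been moved more than 30 mm (all of step 2 and value of joint lever above 0.85 rad and velocity of joint dial between -0.1 and 0.1 rad/s and distance of each of bowl, tub, turner from where it was at the start of the episode below 0.03 m).
It fails at once if the power lever is thrown (past 0.5 rad) while the dial is not on the fifth click (off by more than 0.25 rad) (value of joint lever above 0.5 rad and not (value of joint dial between 2.368 and 2.868 rad)).
It fails at once if the brass bowl is moved by more than 30 mm (distance of bowl from where it was at the start of the episode above 0.03 m).
It fails at once if the white tub is moved by more than 30 mm (distance of tub from where it was at the start of the episode above 0.03 m).
It fails at once if the wooden turner is moved by more than 30 mm (distance of turner from where it was at the start of the episode above 0.03 m).
It also fails if it takes over 72 s, if anything falls off the work surface, if the arm or the gripper's body presses on something with over 40 N, if the wrist force passes 120 N, or if a joint passes its speed limit or range.

ROBOT

A 7-joint arm with a two-finger parallel gripper is mounted at the origin on the work surface. World frame = base frame: x ahead of the robot, y to its left, z up, the work surface at z = 0. Lengths are in m, angles in degrees, forces in N, time in s.
With the tool pointing down it reaches from about 0.425 to 0.95 m from the base axis. Payload 4.7 kg.
Tool frame: the origin (TCP) lies at the very end of the fingers, on their centre line; the grasp point (between the pads) lies 19 mm behind it; x points along the fingers, y is the direction in which the jaws open and shut, and the axes are right-handed (so a half turn about x gives the same grasp; the last joint's range is limited). The gripper opens to 87 mm and grips with 3 to 60 N. Pads are 19 mm wide; open, the fingers measure 117 mm over their backs; the gripper's body (75 mm by 190 mm) begins 51 mm behind the grasp point.
Start: joints at [69.334, 26.849, -2.785, 87.806, 1.381, 65.374, -4.715], TCP at [0.22, -0.638, 0.223] pointing down, gripper open.
Joint ranges: [-148.3, 148.3], [-19.14, 114.17], [-79.39, 73.82], [5.75, 140.21], [-59.74, 239.74], [12.07, 113.84], [-152.46, 152.46]. Speed limits (degrees/s): [147.25, 147.25, 180, 180, 180, 180, 180].

INTERFACE

Orientations are given as a 3x3 rotation matrix whose columns are the frame's x, y, z axes.
In Python, from bench import r gives the robot as it stands.
- The arm moves only by the tool apply_moves, never from a script. Its argument "motion" is a list that holds one entry, the list of rows, each a list of 5 numbers: the shift along the tool's x, y, z in cm, then the turn about the tool's x in degrees, then the finger opening in cm, from 0 to 8.7. In form: [[[dx, dy, dz, spin, hand], ...]]. A call has 1 to 20 rows; each row shifts and turns the commanded pose from where the row before left it, along the tool's axes as they then stand; what a row does not reach is not made up. A row lasts 1/10 s, in which the tool goes at most 50 mm and 8.59 degrees, less where a joint would pass 70% of its speed; a pose out of reach is approached as far as the arm can. A call with a gripper value outside its range is refused whole. The fingers move at their own pace and stop on an object; the grip force is fixed at half the most. Time passes only in rows, so rows that do not move let the fingers close. It gives the time, the measured TCP pose, the force and the opening at its end, in the units of the state.
- r.read_state(): the state, without advancing time (a new reading comes with each control period).
- r.read_camera(name): name is "scene" or "top" or "wrist"; returns a dict with "img" (400x640x3 uint8, red, green, blue), "range_z" (400x640 float32, m along the optical axis (not along the pixel's ray), 0 where there is no reading), "intrinsics" (3x3 intrinsics, pixels), "T" (4x4, takes a point from camera to world coordinates); the wrist camera has in their place "hand_eye" (4x4, takes a point from camera to tool coordinates, whose origin is the TCP and whose axes are the tool frame's). Camera axes: x right, y down, z forward; pixel columns grow to the right and rows downward; lengths in m; the calibration is good to about 2 mm. A picture is of the moment at which its call begins: read the wrist's pose just before it.
- r.hand_in(): hands the job in, once; it reports no verdict.
The state is a dict: "time_s": time; "qpos": joint angles; "qvel": joint speeds; "effort": joint torques, N m; "tcp_pos": TCP position; "tool_rot": TCP orientation; "wrist_force": force on the tool from outside, world axes, zero at the start; "moment": the same for the moment, N m; "opening": opening from 0.0 (shut) to 1.0 (fully open).
Only numpy, scipy, OpenCV 4.12 (cv2) and the standard library are available. Lean on these libraries where they do the work, as an engineer would, in place of code of your own. Each camera call takes 0.05 s, during which the arm holds its last target. There are 200 camera calls.

## Working session

There is one attempt and no reset: what is moved stays moved. The work goes in short steps, Python scripts to look and compute and a tool call to move; the robot and the scene stay as the last step left them, time stands still between calls to the robot, and variables do not carry over. Pictures are saved under pics/ and viewed, about 8 in all and at most 12, crops included, and the job is handed in when it is done.

Besides the shell and the picture viewer there is one more tool, called after "Emit:" by a JSON object that holds its "name" and its "arguments". apply_moves: Moves the arm, as the interface text tells. Its arguments: {"type":"object","properties":{"motion":{"type":"array"}},"required":["motion"]}

```bash
ls; mkdir -p pics; python3 - <<'E'
from bench import r
import cv2,numpy as np
s=r.read_state(); print({k:np.round(v,3).tolist() for k,v in s.items()})
for n in("scene","top"):
    c=r.read_camera(n); np.savez(n+".npz",**c); cv2.imwrite(f"pics/{n}0.png",c["img"][:,:,::-1])
    print(n,c["intrinsics"].round(1).tolist(),c["T"].round(3).tolist())
E
```

```text
pics
{'time_s': 0.0, 'qpos': [69.335, 26.897, -2.785, 87.875, 1.38, 65.373, -4.713], 'qvel': [-0.039, 0.063, 0.023, -0.02, -0.066, 0.052, -0.005], 'effort': [-0.0, -50.798, -0.08, -23.616, -0.061, 0.038, 0.0], 'tcp_pos': [0.22, -0.638, 0.221], 'tool_rot': [[-0.001, 0.326, -0.945], [0.002, -0.945, -0.326], [-1.0, -0.002, 0.0]], 'wrist_force': [0.883, -0.322, -0.232], 'moment': [0.05, -0.028, -0.009], 'opening': 1.005}
scene [[415.6, 0.0, 320.8], [0.0, 415.6, 200.0], [0.0, 0.0, 1.0]] [[-0.197, 0.593, -0.781, 1.444], [0.98, 0.126, -0.151, 0.21], [0.009, -0.795, -0.606, 0.776], [0.0, 0.0, 0.0, 1.0]]
top [[402.5, 0.0, 328.2], [0.0, 402.5, 204.4], [0.0, 0.0, 1.0]] [[0.019, -0.984, 0.176, 0.452], [-1.0, -0.019, 0.003, 0.038], [0.0, -0.176, -0.984, 1.037], [0.0, 0.0, 0.0, 1.0]]
```

View pics/top0.png

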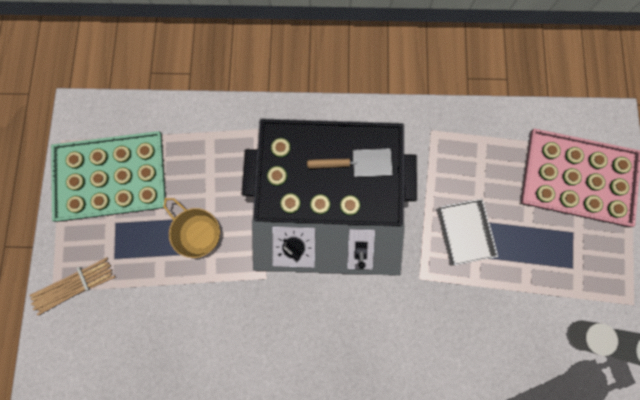

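View pics/scene0.png

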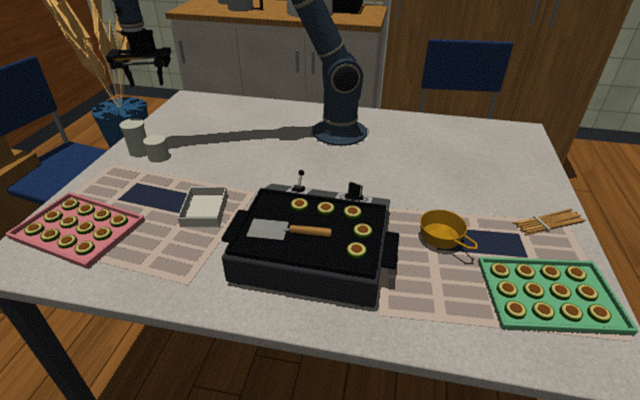

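Top view: the griddle's panel is at columns 255–402, rows 223–273. The dial is on the left at about (293,247) and the lever on the right at about (361,252). The bowl is at (195,233) and the tub at (467,232). I'll fit the panel frame from the depth data.

```bash
cat > h.py <<'E'
import numpy as np, cv2
def cloud(c):
    z=c["range_z"]; K=c["intrinsics"]; v,u=np.mgrid[:z.shape[0],:z.shape[1]]
    p=np.stack([(u-K[0,2])/K[0,0]*z,(v-K[1,2])/K[1,1]*z,z],-1)
    return p@c["T"][:3,:3].T+c["T"][:3,3]
E
python3 - <<'E'
from h import *
c=np.load("top.npz"); P=cloud(c); img=c["img"]
roi=np.zeros((400,640),bool); roi[215:282,245:412]=1
Q=P[roi]
# panel normal estimate by RANSAC-like: use points with height 48..102
m=roi&(P[...,2]>.045)&(P[...,2]<.105)
q=P[m]
for i in range(6):
    A=np.c_[q[:,:2],np.ones(len(q))]; s=np.linalg.lstsq(A,q[:,2],rcond=None)[0]
    e=np.abs(P[m]@np.r_[s[:2],-1]+s[2]); q=P[m][e<.004 if i>2 else e<.01]
n=np.r_[-s[:2],1]; n/=np.linalg.norm(n); print("n",n,"tilt",np.degrees(np.arccos(n[2])),"yaw",np.degrees(np.arctan2(-n[1],-n[0])),len(q))
mm=np.zeros((400,640),np.uint8); e=np.abs(P@np.r_[s[:2],-1]+s[2]); mm[m&(e<.004)]=255
ys,xs=np.nonzero(mm); rect=cv2.minAreaRect(P[mm>0][:,:2].astype(np.float32)); print("rect xy",rect)
cx=np.array(rect[0]); print("z at centre",s[0]*cx[0]+s[1]*cx[1]+s[2])
# light labels on panel
g=img.min(-1); lab=((g>120)&roi&(mm>0)).astype(np.uint8)
N,L,st,ce=cv2.connectedComponentsWithStats(lab)
for i in range(1,N):
    if st[i,4]>60: print(st[i],ce[i]); print(" xy",cv2.minAreaRect(P[L==i][:,:2].astype(np.float32)))
# plate plane
mp=np.zeros_like(roi); mp[125:220,262:400]=1; print("plate z",np.median(P[mp][:,2]))
# tall things over panel
h=P@n-(s[2]*n[2]); t=roi&(h>.014)&(P[...,2]<.2)&(np.mgrid[:400,:640][0]>226)
N,L,st,ce=cv2.connectedComponentsWithStats(t.astype(np.uint8))
for i in range(1,N):
    if st[i,4]>5: print("tall",st[i],ce[i],P[L==i].mean(0),h[L==i].max())
cr=cv2.resize(img[215:282,245:412],None,fx=4.5,fy=4.5,interpolation=cv2.INTER_CUBIC); cv2.imwrite("pics/crop.png",cr[:,:,::-1])
E
```

```text
n [-0.41563601  0.00420819  0.9095213 ] tilt 24.560717120378616 yaw -0.5800832830480319 6569
rect xy ((0.5260475277900696, 0.0411505252122879), (0.35964706540107727, 0.1310877650976181), 89.17960357666016)
z at centre 0.07899115538995613
[ 272  226   44   42 1175] [292.77106383 246.31234043]
 xy ((0.5191910862922668, 0.12170439213514328), (0.10364039242267609, 0.09407740831375122), 89.20475006103516)
[347 229  29  41 626] [360.21405751 246.92492013]
 xy ((0.516855001449585, -0.03866226226091385), (0.06339677423238754, 0.09334065765142441), 89.69013214111328)
plate z 0.10383118569033134
tall [283 240  20  22 197] [292.1319797  250.87309645] [0.50778916 0.12150899 0.10978639] 0.04722230378313569
tall [356 248  12  21 133] [361.56390977 257.70676692] [ 0.49579173 -0.03821443  0.10376761] 0.060966435192589846
```

View pics/crop.png

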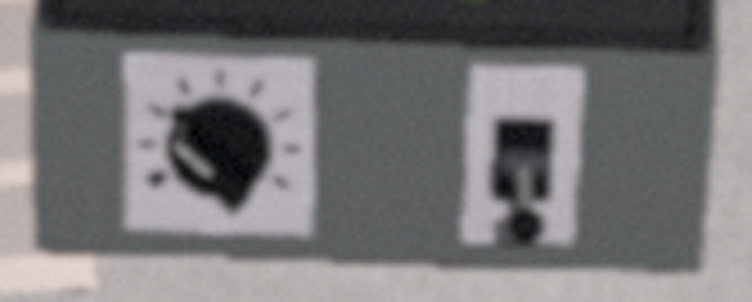

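The dial is on the left and appears to be on click 2 or 3, with the pointer up-left. The lever is on the right, leaning down. The labels are 160.4 mm apart, where 160 is expected. Panel middle is about (0.518, 0.0415, 0.0755), tilt 24.6°, yaw about −0.8°. Those figures match the spec, so I'll move over for a wrist view.

Emit:
{"name": "apply_moves", "arguments": {"motion": [[[-0.6,-1.84,-3.81,0,8.7],[-0.6,-1.84,-3.81,0,8.7],[-0.6,-1.84,-3.81,0,8.7],[-0.6,-1.84,-3.81,0,8.7],[-0.6,-1.84,-3.81,0,8.7],[-0.6,-1.84,-3.81,0,8.7],[-0.6,-1.84,-3.81,0,8.7],[-0.6,-1.84,-3.81,0,8.7],[0,-3.99,-1.2,0,8.7],[0,-3.99,-1.2,0,8.7],[0,-3.99,-1.2,0,8.7],[0,-3.99,-1.2,0,8.7],[0,-3.99,-1.2,0,8.7],[0,-3.99,-1.2,0,8.7],[0,-3.99,-1.2,0,8.7],[0,-3.99,-1.2,0,8.7],[0,-3.99,-1.2,0,8.7],[0,-3.99,-1.2,0,8.7],[0,-3.99,-1.2,0,8.7],[0,-3.99,-1.2,0,8.7]]]}}

```text
time_s: 2.1
tcp_pos: [0.4397, 0.1013, 0.2704]
tool_rot: [[-0.0, 0.326, -0.946], [-0.001, -0.946, -0.326], [-1.0, 0.0, 0.0]]
wrist_force: [0.6, 0.4, 0.8]
opening: 1.003
```

```bash
cat >> h.py <<'E'
def wrist(r,name):
    s=r.read_state(); c=r.read_camera("wrist")
    T=np.eye(4); T[:3,:3]=s["tool_rot"]; T[:3,3]=s["tcp_pos"]; c["T"]=T@c["hand_eye"]
    cv2.imwrite(f"pics/{name}.png",c["img"][:,:,::-1]); np.savez(name+".npz",**c); return s,c
def proj(c,p):
    T=np.linalg.inv(c["T"]); q=np.atleast_2d(p)@T[:3,:3].T+T[:3,3]; q=q@c["intrinsics"].T; return q[:,:2]/q[:,2:]
E
python3 - <<'E'
from h import *; from bench import r
s,c=wrist(r,"w1"); print(np.round(s["qpos"],1),s["tcp_pos"],s["tool_rot"].round(3) if hasattr(s["tool_rot"],"round") else s["tool_rot"]); print(c["hand_eye"].round(3))
print(proj(c,[[.503,.121,.107],[.519,.1217,.0755],[.517,-.0385,.0755]]))
E
```

```text
[ 11.8   5.1 -31.8 111.6   3.   64.1 -92.3] [0.43967612 0.10129398 0.2704095 ] [[-0.     0.326 -0.946]
 [-0.001 -0.946 -0.326]
 [-1.     0.     0.   ]]
[[ 0.    -0.296  0.955 -0.162]
 [ 1.     0.     0.     0.001]
 [-0.     0.955  0.296 -0.082]
 [ 0.     0.     0.     1.   ]]
[[318.71373595 123.68763174]
 [322.82913029 107.61996163]
 [455.46778079 157.47255667]]
```

View pics/w1.png

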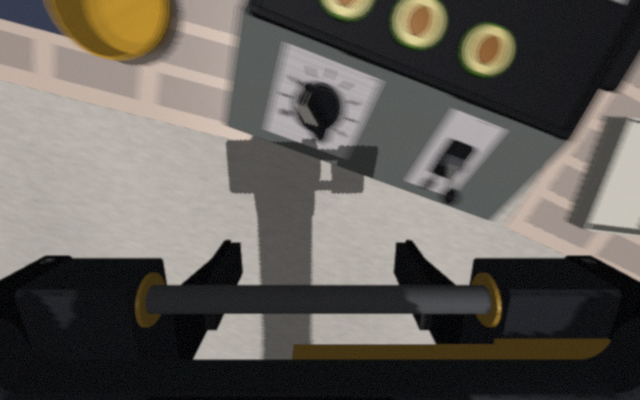

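The wrist view shows the dial at about (320,107) with the white pointer line near (308,108), and the lever ball at about (452,195). The projected positions agree with the picture. Next I'll enlarge the dial and measure the white line on the bar-top plane.

```bash
cat >> h.py <<'E'
yaw=np.radians(-0.8); t=np.radians(25); mid=np.array([.518,.0415,.0755])
py=np.array([-np.sin(yaw),np.cos(yaw),0]); eh=np.array([np.cos(yaw),np.sin(yaw),0])
px=np.cos(t)*eh+np.array([0,0,np.sin(t)]); pz=-np.sin(t)*eh+np.array([0,0,np.cos(t)]); R=np.c_[px,py,pz]
def ray(c,uv,h):
    "pixels -> panel coordinates (x,y) on plane h above panel"
    uv=np.atleast_2d(uv); d=np.c_[uv,np.ones(len(uv))]@np.linalg.inv(c["intrinsics"]).T@c["T"][:3,:3].T
    o=c["T"][:3,3]; k=(h-(o-mid)@pz)/(d@pz); return ((o+d*k[:,None]-mid)@R)[:,:2]
E
python3 - <<'E'
from h import *
c=np.load("w1.npz"); img=c["img"]
g=img.min(-1); roi=np.zeros_like(g); cv2.circle(roi,(320,107),24,1,-1)
m=((g>110)&(roi>0)).astype(np.uint8); N,L,st,ce=cv2.connectedComponentsWithStats(m)
for i in range(1,N):
    if st[i,4]>4: print(st[i],ce[i].round(1),ray(c,ce[i],.044).round(4))
P=cloud(c); h=(P-mid)@pz; q=(P-mid)@R; mm=(h>.035)&(h<.05)&(abs(q[...,1]-.08)<.04)&(abs(q[...,0])<.05)
k=q[mm]; print(len(k),"bar top centre",k.mean(0)); w,v=np.linalg.eigh(np.cov(k[:,:2].T)); print("axis dir (px,py)",v[:,1],"sd",np.sqrt(w)); print("phi",np.degrees(np.arctan2(-v[1,1],v[0,1])))
# panel label checks
for (u0,u1) in ((0,0),): 
    f=(abs(q[...,0])<.06)&(abs(q[...,1])<.17)&(abs(h)<.01); print("panel h median",np.median(h[f]))
lv=(h>.03)&(h<.09)&(abs(q[...,1]+.08)<.03)&(abs(q[...,0])<.06); print("lever pts",q[lv].mean(0),q[lv].max(0),q[lv].min(0))
cv2.imwrite("pics/w1c.png",cv2.resize(img[50:220,250:510],None,fx=3,fy=3,interpolation=cv2.INTER_CUBIC)[:,:,::-1])
E
```

```text
[333  87  12  40  45] [340.3 106. ] [[0.0277 0.0662]]
695 bar top centre [0.00317993 0.08152059 0.04226565]
axis dir (px,py) [0.67874403 0.73437493] sd [0.00407479 0.01323164]
phi -47.25442481555171
panel h median -0.00013345113157478178
lever pts [-0.0139091  -0.07736533  0.04985611] [-0.00434579 -0.07039654  0.06067579] [-0.0260289  -0.08676912  0.03000001]
```

View pics/w1c.png

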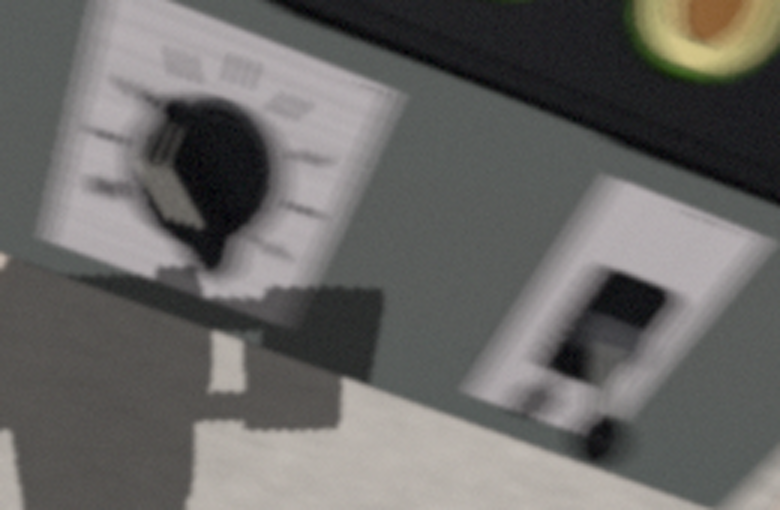

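```bash
python3 - <<'E'
from h import *
c=np.load("w1.npz")
a=ray(c,[[300,106.7],[315,125]],.044); print(a); d=a[0]-a[1]; print("phi line",np.degrees(np.arctan2(-d[1],d[0])), np.linalg.norm(d))
for n in("w1","top"):
    c=np.load(n+".npz"); P=cloud(c); q=(P-mid)@R; h=q[...,2]
    for lo in (.038,.041,.043):
        mm=(h>lo)&(h<.05)&(abs(q[...,1]-.08)<.04)&(abs(q[...,0])<.05)
        r_=cv2.minAreaRect(q[mm][:,:2].astype(np.float32)); w,v=np.linalg.eigh(np.cov(q[mm][:,:2].T)); print(n,lo,mm.sum(),r_,np.degrees(np.arctan2(-v[1,1],v[0,1])),h[mm].max())
E
```

```text
[[0.01297071 0.10148899]
 [0.00051908 0.08244376]]
phi line -56.823651759264365 0.022754429121142724
w1 0.038 643 ((0.0011880109086632729, 0.08135832846164703), (0.04589790850877762, 0.014267007820308208), 47.51696014404297) -47.36115018517494 0.04532741084966841
w1 0.041 562 ((0.001016329973936081, 0.08126330375671387), (0.045538727194070816, 0.013878158293664455), 46.50628662109375) -47.34254576255279 0.04532741084966841
w1 0.043 325 ((0.0012024929746985435, 0.08084884285926819), (0.044583745300769806, 0.012751257978379726), 46.513484954833984) -46.41228121608157 0.04532741084966841
top 0.038 121 ((0.0016026739031076431, 0.08090975135564804), (0.04574742168188095, 0.014945506118237972), 48.429264068603516) -48.08889275235389 0.047136099188967134
top 0.041 100 ((0.0015413369983434677, 0.08044897019863129), (0.04445727542042732, 0.014453455805778503), 47.367435455322266) -47.196802596901506 0.047136099188967134
top 0.043 51 ((0.0012468183413147926, 0.08001624792814255), (0.04259823262691498, 0.011800043284893036), 46.148067474365234) 135.10485408190482 0.047136099188967134
```

The bar-top footprint is 45.9 × 14.3 mm. It is centred at (1, 81) mm in the panel frame and lies at −47° from up-slope, the same in both cameras. I'll align with it and go above the dial.

Emit:
{"name": "apply_moves", "arguments": {"motion": [[[0,0,0,-6.1,4.0],[0,0,0,-6.1,4.0],[0,0,0,-6.1,4.0],[0,0,0,-6.1,4.0],[2.2,0.584,-1.23,0,4.0],[2.2,0.584,-1.23,0,4.0],[2.2,0.584,-1.23,0,4.0],[2.2,0.584,-1.23,0,4.0],[2.2,0.584,-1.23,0,4.0],[0,0,0,0,4.0]]]}}

```text
time_s: 3.15
tcp_pos: [0.5041, 0.1203, 0.1575]
tool_rot: [[-0.006, 0.687, -0.726], [-0.0, -0.726, -0.687], [-1.0, -0.004, 0.005]]
wrist_force: [-1.4, -0.1, -0.2]
opening: 0.461
```

```bash
cat >> h.py <<'E'
def toolstep(s,p,phi=None):
    "cm shift in tool axes to world p, and spin to align with bar angle phi (deg, clockwise from up the slope)"
    Rt=np.array(s["tool_rot"]); d=Rt.T@(np.array(p)-s["tcp_pos"])*100; sp=None
    if phi is not None:
        f=np.radians(phi); w=-(np.cos(f)*py+np.sin(f)*px); a=np.degrees(np.arctan2(w[1],w[0])); b=np.degrees(np.arctan2(Rt[1,1],Rt[0,1])); sp=round((b-a+180)%360-180,2)
    return d.round(2),sp
def axis(h): return mid+.0005*px+.0806*py+h*pz
E
python3 - <<'E'
from h import *; from bench import r
s,c=wrist(r,"w2"); print(s["qpos"],s["opening"],s["tcp_pos"]); p=axis(.036); print(p,toolstep(s,p-[0,0,.009],-47), toolstep(s,p,-120)[1],toolstep(s,p,30)[1])
P=cloud(c); q=(P-mid)@R; h=q[...,2]; mm=(h>.038)&(h<.05)&(abs(q[...,1]-.08)<.04)&(abs(q[...,0])<.04)
print(mm.sum(),cv2.minAreaRect(q[mm][:,:2].astype(np.float32)))
E
```

```text
[  7.91290433  19.61501176 -31.76762326 111.44193916  12.7015468
  52.71663961 -76.75949035] 0.4609132114781489 [0.50409983 0.12032149 0.15750434]
[0.50436569 0.12229824 0.10833839] (array([ 5.82, -0.1 , -0.18]), np.float64(0.03)) -78.28 71.84
1047 ((0.001561082899570465, 0.08153726160526276), (0.04657617211341858, 0.013614993542432785), 47.555301666259766)
```

View pics/w2.png

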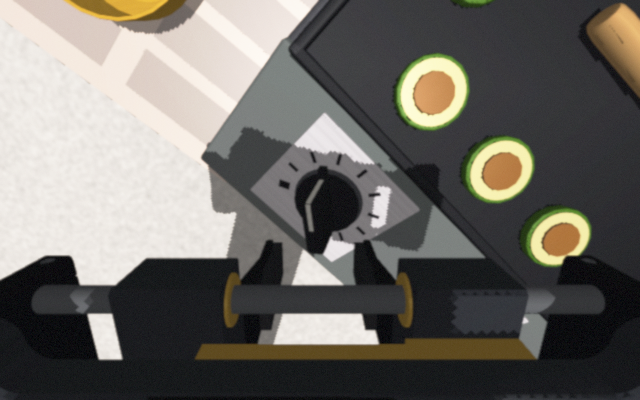

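The wrist view shows the bar upright at column ~316, centred between the fingers (262 and 370). Its pointer end is up, between the second and third marks. Next I descend and pinch.

Emit:
{"name": "apply_moves", "arguments": {"motion": [[[1.5,-0.03,-0.07,0,4.0],[1.5,-0.03,-0.07,0,4.0],[1.5,-0.04,-0.06,0,4.0],[0.9,0,0,0,4.0],[0.4,0,0,0,4.0],[0,0,0,0,4.0],[0,0,0,0,1.0],[0,0,0,0,0.8],[0,0,0,0,0.8],[0,0,0,0,0.8],[0,0,0,0,0.8],[0,0,0,0,0.8]]]}}

```text
time_s: 4.4
tcp_pos: [0.5052, 0.1243, 0.1031]
tool_rot: [[-0.001, 0.688, -0.726], [0.001, -0.726, -0.688], [-1.0, -0.001, -0.0]]
wrist_force: [-3.2, 3.5, 5.0]
opening: 0.187
```

```bash
python3 - <<'E'
from h import *; from bench import r
s=r.read_state(); print(s["opening"]*87,s["tcp_pos"],s["wrist_force"],s["moment"],toolstep(s,axis(.036)-[0,0,.009],-47)); 
E
```

```text
16.25691554183357 [0.50522774 0.12434059 0.10310927] [-3.22331742  3.48808257  4.96994405] [ 0.53491969  0.84465365 -0.11516555] (array([0.38, 0.09, 0.2 ]), np.float64(0.06))
```

Emit:
{"name": "apply_moves", "arguments": {"motion": [[[0,0,0,-6,0.8],[0,0,0,-6,0.8],[0,0,0,-6,0.8],[0,0,0,-6,0.8],[0,0,0,-6,0.8],[0,0,0,-6,0.8],[0,0,0,-6,0.8],[0,0,0,0,0.8]]]}}

```text
time_s: 5.2
tcp_pos: [0.5038, 0.1242, 0.1028]
tool_rot: [[-0.003, 0.997, -0.076], [0.0, -0.076, -0.997], [-1.0, -0.003, -0.0]]
wrist_force: [-7.6, 2.8, 7.4]
opening: 0.201
```

```bash
python3 - <<'E'
from h import *; from bench import r
s,c=wrist(r,"w3"); print(s["qpos"],s["opening"]*87,s["tcp_pos"],s["wrist_force"],s["moment"],toolstep(s,axis(.036)-[0,0,.009],-120)); 
E
```

```text
[ 13.37000799  26.15147961 -40.26861276 113.89330259  22.41759153
  47.98768643 -43.74893688] 17.525205345056975 [0.50378662 0.12421775 0.10276625] [-7.5995076   2.79374495  7.42067932] [0.48236842 1.27925165 0.15652059] (array([0.34, 0.07, 0.19]), np.float64(-36.08))
```

View pics/w3.png

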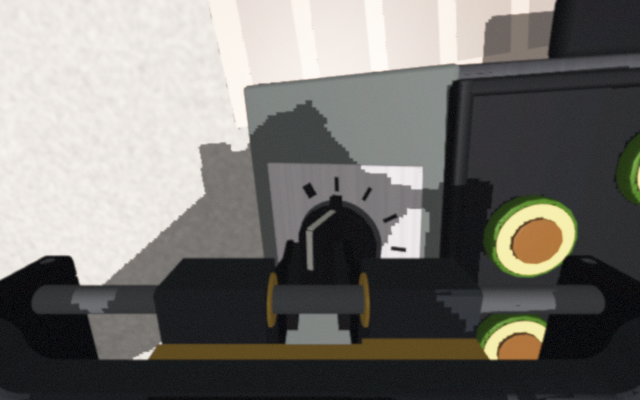

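The dial follows the hand. The pointer nose at (335,200) now faces the first mark after the wide one (337,184), and the wide mark is at (309,190). I'll continue to the stop.

Emit:
{"name": "apply_moves", "arguments": {"motion": [[[0,0,0,-6,0.8],[0,0,0,-6,0.8],[0,0,0,-6,0.8],[0,0,0,-6,0.8],[0,0,0,-6,0.8],[0,0,0,-6,0.8],[0,0,0,-2,0.8],[0,0,0,0,0.8],[0,0,0,0,0.8],[0,0,0,0,0.8]]]}}

```text
time_s: 6.25
tcp_pos: [0.5025, 0.1237, 0.1028]
tool_rot: [[-0.006, 0.835, 0.55], [-0.001, 0.55, -0.835], [-1.0, -0.006, -0.002]]
wrist_force: [-10.4, 2.1, 11.0]
opening: 0.195
```

```bash
python3 - <<'E'
from h import *; from bench import r
s,c=wrist(r,"w4"); print(s["qpos"],s["opening"]*87,s["tcp_pos"],s["wrist_force"],s["moment"],toolstep(s,axis(.036)-[0,0,.009],-120)); 
E
```

```text
[ 19.8500462   29.06962785 -49.36055844 113.624101    28.41864196
  50.48401795 -11.46997519] 17.007455716382015 [0.5025293  0.12368953 0.10280956] [-10.43535677   2.09432444  10.95669522] [ 0.20350643  1.98575616 -0.50207045] (array([0.35, 0.08, 0.22]), np.float64(1.64))
```

View pics/w4.png

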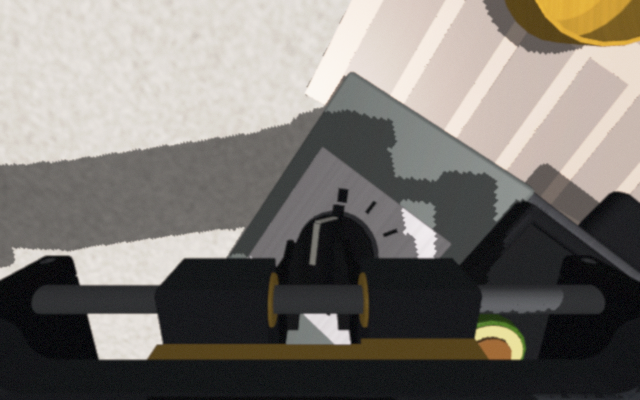

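The pointer nose at (338,212) faces the wide mark (343,195). The moment about z has swung from +0.16 to −0.50 N m, so the dial is hard on its stop. Now clockwise, in two parts.

Emit:
{"name": "apply_moves", "arguments": {"motion": [[[0,0,0,6,0.8],[0,0,0,6,0.8],[0,0,0,6,0.8],[0,0,0,6,0.8],[0,0,0,6,0.8],[0,0,0,6,0.8],[0,0,0,6,0.8],[0,0,0,6,0.8],[0,0,0,6,0.8],[0,0,0,6,0.8],[0,0,0,6,0.8],[0,0,0,6,0.8],[0,0,0,6,0.8],[0,0,0,0,0.8]]]}}

```text
time_s: 7.7
tcp_pos: [0.504, 0.1232, 0.1035]
tool_rot: [[-0.003, 0.711, -0.703], [-0.002, -0.703, -0.711], [-1.0, -0.001, 0.003]]
wrist_force: [-8.5, 0.2, 12.9]
opening: 0.186
```

```bash
python3 - <<'E'
from h import *; from bench import r
s=r.read_state(); print(s["qpos"],s["opening"]*87,s["tcp_pos"],s["wrist_force"],s["moment"],toolstep(s,axis(.036)-[0,0,.009],30)); 
E
```

```text
[  5.99877064  23.78543556 -30.47005057 114.24657725  16.47927351
  46.35394821 -78.53981452] 16.155915237547873 [0.50403355 0.12315541 0.10354372] [-8.47513829  0.18691268 12.94464305] [-0.01912087  1.62375946 -0.09863456] (array([0.42, 0.08, 0.04]), np.float64(73.76))
```

Emit:
{"name": "apply_moves", "arguments": {"motion": [[[0,0,0,6,0.8],[0,0,0,6,0.8],[0,0,0,6,0.8],[0,0,0,6,0.8],[0,0,0,6,0.8],[0,0,0,6,0.8],[0,0,0,6,0.8],[0,0,0,6,0.8],[0,0,0,6,0.8],[0,0,0,6,0.8],[0,0,0,6,0.8],[0,0,0,4,0.8],[0,0,0,3,0.8],[0,0,0,1,0.8],[0,0,0,0,0.8]]]}}

```text
time_s: 9.2
tcp_pos: [0.5052, 0.1218, 0.1023]
tool_rot: [[-0.001, -0.478, -0.878], [-0.002, -0.878, 0.478], [-1.0, 0.002, 0.0]]
wrist_force: [-3.2, -3.9, 2.8]
opening: 0.175
```

```bash
python3 - <<'E'
from h import *; from bench import r
s,c=wrist(r,"w5"); print(s["qpos"],s["opening"]*87,s["tcp_pos"],s["wrist_force"],s["moment"],toolstep(s,axis(.036)-[0,0,.009],30)); 
E
```

```text
[  -7.50601629   21.53960366  -13.26341631  115.01928435    7.03014948
   44.29791547 -143.49523388] 15.20372870725868 [0.50519586 0.12183868 0.10233986] [-3.22234596 -3.87966     2.83630271] [-0.23745467  0.64090515  0.17727065] (array([ 0.3 , -0.  ,  0.09]), np.float64(-0.15))
```

View pics/w5.png

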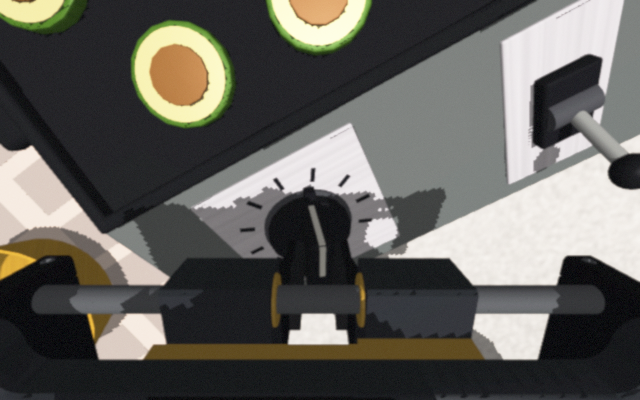

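The pointer nose at (309,190) faces the mark at (312,174). Four thinner marks lie anticlockwise of it: (279,183), (251,205), (247,230) and (257,250). So this is click 5. I'll release, lift, and check the bar's angle.

Emit:
{"name": "apply_moves", "arguments": {"motion": [[[0,0,0,0,2.0],[0,0,0,0,4.0],[0,0,0,0,4.0],[0,0,0,0,4.0],[-1.5,0,0,0,4.0],[-2,0,0,0,4.0],[-3,0,0,0,4.0],[-3,0,0,0,4.0],[-2,0,0,0,0],[0,0,0,0,0]]]}}

```text
time_s: 10.25
tcp_pos: [0.5081, 0.1241, 0.2208]
tool_rot: [[0.007, -0.478, -0.878], [0.002, -0.878, 0.478], [-1.0, -0.005, -0.006]]
wrist_force: [1.3, 0.6, -0.3]
opening: 0.353
```

```bash
python3 - <<'E'
from h import *; from bench import r
s,c=wrist(r,"w6"); print(s["qpos"],s["opening"]*87,s["tcp_pos"])
P=cloud(c); q=(P-mid)@R; h=q[...,2]; mm=(h>.038)&(h<.05)&(abs(q[...,1]-.08)<.04)&(abs(q[...,0])<.04)
print(mm.sum(),cv2.minAreaRect(q[mm][:,:2].astype(np.float32)))
c=r.read_camera("top");P=cloud(c); q=(P-mid)@R; h=q[...,2]; mm=(h>.038)&(h<.05)&(abs(q[...,1]-.08)<.04)&(abs(q[...,0])<.04)
print(mm.sum(), mm.any() and cv2.minAreaRect(q[mm][:,:2].astype(np.float32)))
lv=(h>.025)&(h<.075)&(abs(q[...,1]+.08)<.02)&(abs(q[...,0])<.06); print("lever",q[lv].mean(0),q[lv].max(0),q[lv].min(0),P[lv].min(0),P[lv].max(0))
for a in (0,.06,.5,1.): print(a,mid-.08*py+.01*pz+.045*(np.cos(a-.5)*pz+np.sin(a-.5)*px))
E
```

```text
[  -6.18163281   13.32024712  -14.34595867  108.15400223    3.87523057
   58.5423175  -140.72614399] 30.75357540227179 [0.50813121 0.12409593 0.22081167]
648 ((0.0019019786268472672, 0.0792512595653534), (0.01416864525526762, 0.04765663668513298), 58.87324523925781)
0 False
lever [-0.0130935  -0.07980812  0.04920309] [-0.00320777 -0.07132348  0.06141262] [-0.02377645 -0.08703472  0.02640606] [ 0.47177578 -0.0450329   0.09775287] [ 0.50210413 -0.02927846  0.12532689]
0 [ 0.47641826 -0.03792717  0.11123664]
0.06 [ 0.47808277 -0.03795041  0.11336189]
0.5 [ 0.49364129 -0.03816766  0.12534693]
1.0 [ 0.51552009 -0.03847317  0.1294719 ]
```

View pics/w6.png

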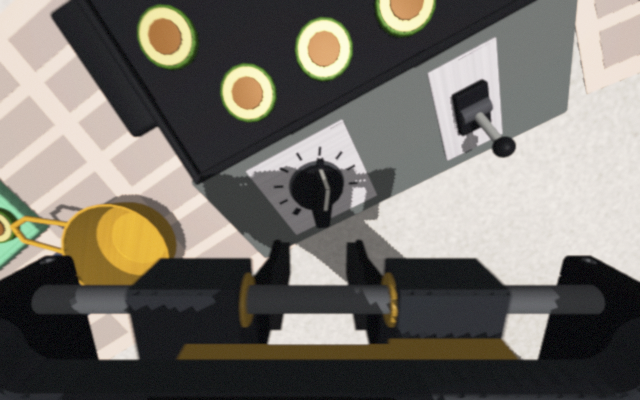

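The dial rests with its bar 14 × 47.7 mm at φ ≈ +31°, where the fifth click is +30°. The lever ball at (503,147) is free. I'll turn the closed fingers square to the lever and go down in front of it.

Emit:
{"name": "apply_moves", "arguments": {"motion": [[[0,0,0,-7,0],[0,0,0,-7,0],[0,0,0,-7,0],[0,0,0,-6.8,0],[0,3.26,1.41,0,0],[0,3.26,1.41,0,0],[0,3.26,1.41,0,0],[0,3.26,1.41,0,0],[0,3.26,1.41,0,0],[0,0,0,0,0],[3.5,0,0,0,0],[3.5,0,0,0,0],[2.5,0,0,0,0],[1.5,0,0,0,0],[0,0,0,0,0],[0,0,0,0,0]]]}}

```text
time_s: 11.95
tcp_pos: [0.433, -0.0385, 0.1071]
tool_rot: [[-0.001, -0.013, -1.0], [0.0, -1.0, 0.013], [-1.0, -0.0, 0.001]]
wrist_force: [0.4, 0.5, 0.9]
opening: 0.006
```

```bash
python3 - <<'E'
from h import *; from bench import r
s,c=wrist(r,"w7"); print(s["qpos"],s["opening"]*87,s["tcp_pos"],s["wrist_force"],toolstep(s,[.497,-.038,.112]))
E
```

```text
[ 10.31474988  14.10420807 -12.34539285 125.34319808   4.51481075
  41.02612194 -95.82789184] 0.5586652411365423 [ 0.43296579 -0.0384691   0.10708796] [0.39745469 0.47923234 0.89358021] (array([-0.5 , -0.13, -6.4 ]), None)
```

View pics/w7.png

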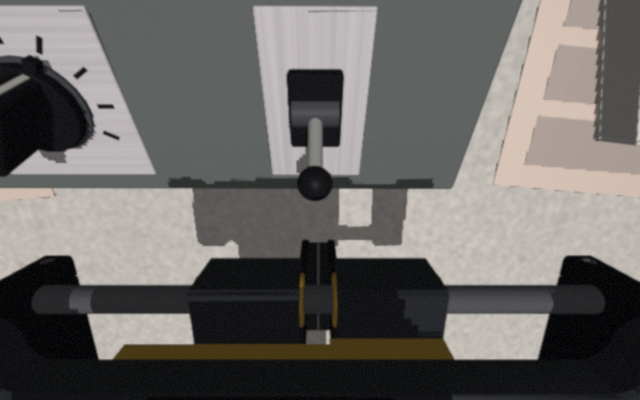

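The ball at (316,184) is straight ahead of the closed fingers at column ~318, and the dial's pointer is still on its mark. Now I push up the slope.

Emit:
{"name": "apply_moves", "arguments": {"motion": [[[0,0,-1,0,0],[0,0,-1,0,0],[-0.1,0,-0.8,0,0],[-0.1,0,-0.8,0,0],[-0.1,0,-0.8,0,0],[-0.1,0,-0.8,0,0],[-0.1,0,-0.6,0,0],[0,0,-0.4,0,0],[0,0,0,0,0]]]}}

```text
time_s: 12.9
tcp_pos: [0.4626, -0.0387, 0.1082]
tool_rot: [[-0.074, -0.014, -0.997], [-0.001, -1.0, 0.014], [-0.997, 0.002, 0.074]]
wrist_force: [-63.7, 5.2, 50.8]
opening: 0.004
```

```bash
cat >> h.py <<'E'
def lever(c):
    P=cloud(c); q=(P-mid)@R; lv=(q[...,2]>.03)&(q[...,2]<.075)&(abs(q[...,1]+.08)<.011)&(abs(q[...,0])<.06)&(c["img"].max(-1)<75)
    return lv.sum(),q[lv].min(0).round(4),q[lv].max(0).round(4)
E
python3 - <<'E'
from h import *; from bench import r
s,c=wrist(r,"w8"); print(s["tcp_pos"],s["wrist_force"],lever(c))
E
```

```text
[ 0.46258467 -0.0387181   0.10817496] [-63.70718111   5.20228837  50.8373949 ] (np.int64(1617), array([-0.0261, -0.0904,  0.03  ]), array([-0.0054, -0.0714,  0.075 ]))
```

View pics/w8.png

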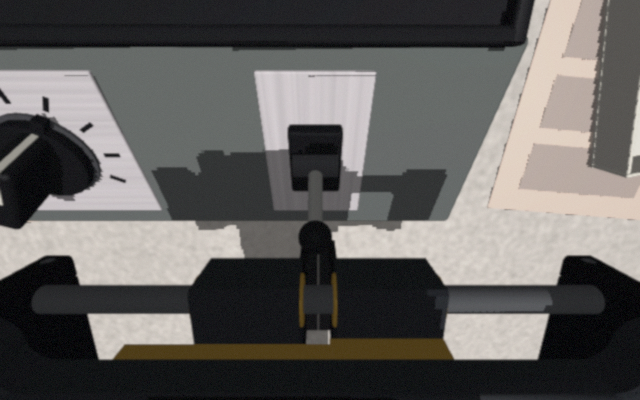

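That jammed. The force of 64 N back and 51 N up lies along the rod, so the high-friction pad holds the ball from sliding up the finger. I'll back off at once and push along the ball's arc instead.

Emit:
{"name": "apply_moves", "arguments": {"motion": [[[0,0,2,0,0],[0,0,2,0,0],[0,0,1.5,0,0],[0,0,0,0,0],[0,0,0,0,0]]]}}

```text
time_s: 13.45
tcp_pos: [0.4416, -0.0391, 0.1131]
tool_rot: [[0.002, -0.014, -1.0], [-0.0, -1.0, 0.014], [-1.0, 0.0, -0.002]]
wrist_force: [0.2, -0.6, -0.1]
opening: 0.003
```

```bash
python3 - <<'E'
from h import *; from bench import r
s,c=wrist(r,"w9"); print(s["tcp_pos"],s["tool_rot"],s["wrist_force"])
P=cloud(c); q=(P-mid)@R; h=q[...,2]
lv=(h>.03)&(h<.075)&(abs(q[...,1]+.08)<.014)&(abs(q[...,0])<.06)&(P[...,0]>.462); b=lv&(c["img"].max(-1)<60)
print(lv.sum(),b.sum(),P[b].min(0),P[b].max(0),P[b].mean(0))
g=(c["img"].max(-1)<50)&b; N,L,st,ce=cv2.connectedComponentsWithStats(g.astype(np.uint8)); i=1+st[1:,4].argmax(); print(st[i],ce[i])
for a in (0,.06,.12,.2,.3): print(a,proj(c,mid-.08*py+.01*pz+.045*(np.cos(a-.5)*pz+np.sin(a-.5)*px)).round(1))
E
```

```text
[ 0.44164181 -0.03914711  0.11313191] [[ 2.33890647e-03 -1.38643352e-02 -9.99901150e-01]
 [-7.75785635e-05 -9.99903884e-01  1.38641917e-02]
 [-9.99997262e-01  4.51438472e-05 -2.33975724e-03]] [ 0.24183477 -0.61447877 -0.13494907]
1279 927 [ 0.47497988 -0.0467781   0.11129897] [ 0.49180482 -0.02929945  0.12812546] [ 0.48450076 -0.03819783  0.12389653]
[296 174  35  34 904] [313.10287611 190.62610619]
0 [[313.2 199.1]]
0.06 [[313.1 197.2]]
0.12 [[313.1 195. ]]
0.2 [[313.  191.5]]
0.3 [[312.9 186.3]]
```

The lever is now at about 0.2 rad, with the ball near (0.482, −0.038, 0.118). Next I follow the ball's arc, up and forward together.

Emit:
{"name": "apply_moves", "arguments": {"motion": [[[0.1,0,-1.1,0,0],[0,0,-1.1,0,0],[-0.29,0,-0.36,0,0],[-0.29,0,-0.36,0,0],[-0.24,0,-0.42,0,0],[-0.22,0,-0.44,0,0],[-0.1,0,-0.41,0,0],[-0.1,0,-0.41,0,0],[0,0,0,0,0]]]}}

```text
time_s: 14.4
tcp_pos: [0.4872, -0.0398, 0.1244]
tool_rot: [[0.002, -0.014, -1.0], [-0.0, -1.0, 0.014], [-1.0, 0.0, -0.002]]
wrist_force: [-1.1, 0.0, 0.8]
opening: 0.009
```

```bash
python3 - <<'E'
from h import *; from bench import r
s,c=wrist(r,"w10"); print(s["tcp_pos"],s["wrist_force"])
roi=np.zeros((400,640),bool); roi[60:250,285:345]=1
for a in (.2,.4,.6,.8,1.): print(a,proj(c,mid-.08*py+.01*pz+.045*(np.cos(a-.5)*pz+np.sin(a-.5)*px)).round(1))
P=cloud(c); q=(P-mid)@R; b=roi&(abs(q[...,1]+.08)<.012)&(q[...,2]>.043)&(q[...,2]<.075)&(P[...,0]>.462)
print(b.sum(),P[b].min(0),P[b].max(0))
E
```

```text
[ 0.48724882 -0.03980538  0.12437276] [-1.14953239  0.0440539   0.81655983]
0.2 [[313.5 261.1]]
0.4 [[313.4 254. ]]
0.6 [[313.2 243.6]]
0.8 [[313.1 230.3]]
1.0 [[313.  214.7]]
1109 [ 0.49710717 -0.04977381  0.12310685] [ 0.51651865 -0.02978801  0.13882573]
```

The lever is moving freely at about 1 N. The ball's centre is near x = 0.507, about 0.8 rad. I'll finish the push to the stop.

Emit:
{"name": "apply_moves", "arguments": {"motion": [[[-0.02,0,-0.4,0,0],[0,0,-0.4,0,0],[0,0,-0.2,0,0],[0,0,0,0,0],[0,0,0,0,0]]]}}

```text
time_s: 14.95
tcp_pos: [0.4956, -0.0399, 0.1239]
tool_rot: [[-0.001, -0.014, -1.0], [-0.0, -1.0, 0.014], [-1.0, 0.0, 0.001]]
wrist_force: [-3.1, 1.4, 1.2]
opening: 0.0
```

```bash
cat > b.py <<'E'
from h import *; from bench import r
s,c=wrist(r,"wx"); print(s["tcp_pos"],s["wrist_force"])
P=cloud(c); q=(P-mid)@R; u=np.mgrid[:400,:640]; b=(u[0]<255)&(abs(q[...,1]+.08)<.012)&(q[...,2]>.043)&(q[...,2]<.075)&(P[...,0]>.475)
print("ball",b.sum(),P[b].min(0),P[b].max(0))
E
python3 b.py
```

```text
[ 0.49562008 -0.03985525  0.12393082] [-3.07053609  1.43111834  1.15339303]
ball 1259 [ 0.50522062 -0.04980946  0.1227647 ] [ 0.52438419 -0.02982944  0.14320776]
```

Emit:
{"name": "apply_moves", "arguments": {"motion": [[[0,0,-0.2,0,0],[0,0,-0.1,0,0],[0,0,0,0,0],[0,0,0,0,0]]]}}

```text
time_s: 15.4
tcp_pos: [0.4962, -0.0397, 0.1237]
tool_rot: [[-0.006, -0.014, -1.0], [-0.0, -1.0, 0.014], [-1.0, 0.0, 0.006]]
wrist_force: [-8.4, 1.2, 5.5]
opening: 0.005
```

```bash
python3 b.py
```

```text
[ 0.49617314 -0.03974594  0.12365322] [-8.36523267  1.17806053  5.53204879]
ball 1234 [ 0.50614703 -0.04965457  0.12236582] [ 0.52459466 -0.02966732  0.14280056]
```

The force has risen to 8 N and the ball no longer moves, so the lever is on its end stop. I'll withdraw backwards, then up.

Emit:
{"name": "apply_moves", "arguments": {"motion": [[[0,0,0.5,0,0],[0,0,1.5,0,0],[0,0,3,0,0],[-2,0,0.5,0,0],[-4,0,0,0,0],[-4,0,0,0,0],[-2,0,0,0,0],[0,0,0,0,0],[0,0,0,0,0],[0,0,0,0,0]]]}}

```text
time_s: 16.45
tcp_pos: [0.4436, -0.0393, 0.243]
tool_rot: [[-0.002, -0.014, -1.0], [-0.0, -1.0, 0.014], [-1.0, 0.0, 0.002]]
wrist_force: [0.2, 0.1, 0.4]
opening: 0.009
```

```bash
python3 - <<'E'
from h import *; from bench import r
s,c=wrist(r,"w12"); print(s["tcp_pos"],s["wrist_force"],s["qvel"].round(2))
P=cloud(c); q=(P-mid)@R; h=q[...,2]
for n,c in (("w",c),("top",r.read_camera("top")),("scene",r.read_camera("scene"))):
    P=cloud(c); q=(P-mid)@R; h=q[...,2]
    mm=(h>.038)&(h<.05)&(abs(q[...,1]-.08)<.04)&(abs(q[...,0])<.04); b=(abs(q[...,1]+.08)<.02)&(abs(q[...,0])<.05)&(h>.045)&(h<.075)
    print(n,mm.sum(),mm.sum()>20 and cv2.minAreaRect(q[mm][:,:2].astype(np.float32)),"ball panel",b.sum(),b.any() and (q[b].min(0),q[b].max(0)))
    if n!="w":
        o=np.load(n+".npz"); d=(cv2.absdiff(c["img"],o["img"]).max(-1)>40)
        for nm,box in (dict(bowl=(165,195,225,262),tub=(435,195,500,270),turner=(300,142,398,182)) if n=="top" else dict(bowl=(415,205,480,252),tub=(175,182,232,228),turner=(245,215,335,245))).items():
            print("  ",nm,d[box[1]:box[3],box[0]:box[2]].mean().round(3))
E
```

```text
[ 0.44358526 -0.03927753  0.24295759] [0.20227072 0.09197921 0.40147912] [-0.17  0.42 -0.11  0.31 -0.06  0.42  0.05]
w 746 ((0.001291053369641304, 0.07906118780374527), (0.014404024928808212, 0.046002067625522614), 59.21216583251953) ball panel 358 (array([ 0.01323127, -0.08866096,  0.04647186]), array([ 0.03042212, -0.07176872,  0.05905905]))
top 116 ((0.002338401973247528, 0.07833464443683624), (0.013928866945207119, 0.045409683138132095), 59.623966217041016) ball panel 20 (array([ 0.02403916, -0.08735213,  0.04773405]), array([ 0.0307743 , -0.0717008 ,  0.05743091]))
   bowl 0.0
   tub 0.004
   turner 0.0
scene 36 ((0.004712835885584354, 0.08127811551094055), (0.015282786451280117, 0.04222219064831734), 52.27840042114258) ball panel 28 (array([ 0.0185134 , -0.08754561,  0.04568815]), array([ 0.03326303, -0.06934201,  0.05750132]))
   bowl 0.0
   tub 0.0
   turner 0.0
```

The ball is at panel x = +21.8 mm, where 21.6 means fully on. The dial bar is at +30.5°, the loose things are unchanged in both views, and the arm is clear. I'll hand the job in.

```bash
python3 -c "
from bench import r; print(r.hand_in())"
```

```text
the job is handed in; nothing more can be done
None
```

The dial went back to its stop, then clockwise five clicks, and the power lever is up at on. The job was handed in at about 16.5 s of the 72 s, with no verdict reported.

**How it went:** I pinched the dial bar once and turned it anticlockwise to its stop. There the pointer faced the wide mark and the moment about vertical swung to −0.5 N m. From the stop I turned it 150° clockwise and let go. I then pushed the lever up to its end stop with closed fingers and withdrew.

**Last checks:**
- **Dial:** the bar is at 30.4° to 30.8° clockwise of straight up the panel by the wrist and top cameras (target 30°). The scene camera read about 38° from only 36 points at a shallow angle, so I did not rely on it.
- **Lever:** the ball is at panel x of about 21.8 mm, against 21.6 mm for fully on.
- **Bowl, tub and turner:** before-and-after images show no visible change in either fixed view.
- **Gripper:** it is clear of everything, with wrist force under 0.5 N.

**Two things that did not go as expected:**
- **First lever push:** it jammed at about 64 N back and 51 N up on the wrist, because the ball would not slide up the finger. That was under the 120 N limit. I backed off and followed the ball's arc, which took about 1 N.
- **Starting dial angle:** it measured about −47°, between clicks 2 and 3 rather than on one. This did not matter, since I counted from the stop.

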